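# Pack the rose and the green gift set

### The arm

A 7-joint arm with a two-finger parallel gripper is mounted at the origin on a cart in front of the work surface, level with it; the furniture and walls round the work are solid. World frame = base frame: x ahead of the robot, y to its left, z up, the work surface at z = 0. Lengths are in mm, angles in degrees, forces in N, time in s.
With the tool pointing down it reaches from about 400 to 875 mm from the base axis. Payload 6.5 kg.
Tool frame: the origin (TCP) lies on the centre line of the jaws, within the pads' length; the fingertips stand 17 mm ahead of it and the grasp point (between the pads) lies 2 mm behind it; z points along the fingers, y is the line along which they close (so a half turn about z gives the same grasp; the last joint's range is limited). The gripper opens to 85 mm and grips with 20 to 120 N. Pads are 22 mm wide; open, the fingers measure 114 mm over their backs; the gripper's body (76 mm by 85 mm) begins 54 mm behind the grasp point. The pads swing forward as they close: fully open they stand 13 mm farther back than shut.
Start: joints at [-81.142, 30.733, -0.252, 88.115, 0.149, 61.152, -4.079], TCP at [142.353, 634.213, 222.49] pointing down, gripper open.
Joint ranges: [-154.64, 154.64], [-21.42, 123.67], [-72.66, 72.17], [13.99, 137.28], [-74.86, 254.86], [10.95, 109.41], [-158.01, 158.01]. Speed limits (degrees/s): [136.94, 136.94, 180, 180, 180, 180, 180].

### API

Orientations are given as [roll, pitch, yaw] about the fixed x, y, z axes, in that order (R = Rz(yaw) Ry(pitch) Rx(roll)).
In Python, from rig import arm gives the robot as it stands.
- The arm moves only by the tool arm_command, never from a script. Its argument "moves" is a list of rows, each a list of 7 numbers: the closure, from -1 (fully open) to 1 (shut), then the shift along the tool's x, y, z in units of 0.03 m (1.0 is 0.03 m), then the turn, a rotation vector about the tool's x, y, z in units of 5 degrees (1.0 is 5 degrees). A call has 1 to 10 rows; each row shifts and turns the commanded pose from where the row before left it, along the tool's axes as they then stand; what a row does not reach is not made up. A row lasts 1/10 s, in which the tool goes at most 50 mm and 8.59 degrees, less where a joint would pass 70% of its speed; a pose out of reach is approached as far as the arm can. A call with a number of a shift or a turn outside -1 to 1 is refused whole. A call with a gripper value outside its range is refused whole. The fingers move at their own pace and stop on an object; "grip_force" is the grip in N (left out, the last holds). Time passes only in rows, so rows that do not move let the fingers close. It gives the time, the measured TCP pose, the force, the opening and the grip force at its end, in the units of the state.
- arm.read_state(): the state, without advancing time (a new reading comes with each control period).
- arm.grab_frame(name): name is "side" or "top"; returns a dict with "pixels" (400x640x3 uint8, blue, green, red), "mtx" (3x3 intrinsics, pixels), "k1" (the pictures are not rectified: a ray, as slopes to the right and down, at radius r is drawn at 1 + k1 r^2 times it, then the intrinsics apply), "eye" and "rotation" of the camera in the world. Camera axes: x right, y down, z forward; pixel columns grow to the right and rows downward; lengths in mm; the calibration is good to about 2 mm. A picture is of the moment at which its call begins. There is no depth.
- arm.close_job(): hands the job in; it is judged then, once.
The state is a dict: "clock": time; "joints": joint angles; "qvel": joint speeds; "effort": joint torques, N m; "eef_pos": TCP position; "tcp_rot": TCP orientation; "force": force on the tool from outside, world axes, zero at the start; "moment": the same for the moment, N m; "finger_gap": opening from 0.0 (shut) to 1.0 (fully open); "finger_force": force on a finger pad.
Only numpy, scipy, OpenCV 4.12 (cv2) and the standard library are available. Lean on these libraries where they do the work, as an engineer would, in place of code of your own. Each camera call takes 0.05 s, during which the arm holds its last target. There are 200 camera calls.

### The job

Please make up our two gift sets: lay the pink soap and the tin with the brick-red lid in the box with the rose-red insert, and the green soap and the green-lidded tin in the box with the green insert, each lying flat, right way up and fully down in the cut-out of its shape. The cream soap, the amber-lidded tin and the rubber stamp are not for these sets: leave them where they are.

Things in the scene. Friction and masses are not known exactly. Their poses are not given: they have to be found in the camera images.
- pink_soap: Pink (peach in bright light) bar of soap with a white paper band round its middle (the colour shows at both ends), 53 (x) x 78 (y) x 24 mm high lying flat; origin at the centre of its underside, y along its length, z up; grasp it across the 53 mm width
- green_soap: Pale green bar of soap with a white paper band round its middle (the colour shows at both ends), 53 (x) x 78 (y) x 24 mm high lying flat; origin at the centre of its underside, y along its length, z up; grasp it across the 53 mm width
- red_tin: Round pale-grey balm tin with a brick-red lid (salmon in bright light), 54 mm across and 21 mm high, lying flat with its lid up; origin at the centre of its underside, z up; grasp it round its rim, any direction
- green_tin: Round pale-grey balm tin with a dark green lid, 54 mm across and 21 mm high, lying flat with its lid up; origin at the centre of its underside, z up; grasp it round its rim, any direction
- rose_box: Gift-box base with a rose-red insert. Brown card tray 102 (x) x 210 (y) mm, rim 14 mm high; stays put. The insert (top 13 mm up) has two cut-outs, floors 5 mm up: oblong for a soap, 70 (x) x 98 (y) mm, centre x 0, y -44 mm; round for a tin, 72 mm across, centre x 0, y +57 mm; edges bevelled 3 mm. Origin: centre of the underside; y runs lengthwise from oblong to round, z up; heights from the underside.
- green_box: Gift-box base with a green insert. Brown card tray 102 (x) x 210 (y) mm, rim 14 mm high; stays put. The insert (top 13 mm up) has two cut-outs, floors 5 mm up: oblong for a soap, 70 (x) x 98 (y) mm, centre x 0, y -44 mm; round for a tin, 72 mm across, centre x 0, y +57 mm; edges bevelled 3 mm. Origin: centre of the underside; y runs lengthwise from oblong to round, z up; heights from the underside.
- cream_soap: Cream-coloured bar of soap with a white paper band round its middle (the colour shows at both ends), 53 (x) x 78 (y) x 24 mm high lying flat; origin at the centre of its underside, y along its length, z up; grasp it across the 53 mm width. One of the things to be left alone.
- amber_tin: Round pale-grey balm tin with an amber-yellow lid, 54 mm across and 21 mm high, lying flat with its lid up; origin at the centre of its underside, z up; grasp it round its rim, any direction. One of the things to be left alone.
- stamp: Rubber stamp standing on its 30 (x) x 42 (y) mm wooden foot, with a turned reddish-brown handle, 66 mm high in all; origin at the centre of its underside, z up. One of the things to be left alone.
There are look-alikes about, which are no part of the job. Leave any blue look-alike of the pink_soap alone.

How it is judged:
By the outcome, as a careful person would: the job done as asked, in the order asked, and still so for the second after the job is handed in, with the robot touching nothing.
It also fails if it takes over 99 s, if anything falls off the work surface, if the arm or the gripper's body presses on something with over 40 N, if the wrist force passes 120 N, or if a joint passes its speed limit or range.

## Working session

There is one attempt and no reset: what is moved stays moved. The work goes in short steps, Python scripts to look and compute and a tool call to move; the robot and the scene stay as the last step left them, time stands still between calls to the robot, and variables do not carry over. Pictures are saved under pics/ and viewed, at most 14 in all, crops included, and the job is handed in when it is done.

Besides the shell and the picture viewer there is one more tool, called after ">>>" by a JSON object that holds its "name" and its "arguments", one argument or row to a line. arm_command: Moves the arm, as the interface text tells. Shifts and turns lie within -1 to 1; 1 stands for 0.03 m of shift or 5 degrees of turn. Its arguments: {"type":"object","properties":{"moves":{"type":"array"},"grip_force":{"type":"number"}},"required":["moves"]}

```bash
ls; mkdir -p pics
python3 - <<'E'
from rig import arm
import cv2
for n in("top","side"):
    f=arm.grab_frame(n); cv2.imwrite(f"pics/{n}0.png",f["pixels"]); print(n,f["mtx"],f["k1"],f["eye"],f["rotation"])
print(arm.read_state())
E
```

```text
pics
top [[434.38547186   0.         325.50320796]
 [  0.         434.38547186 195.99539207]
 [  0.           0.           1.        ]] -0.00445124191414899 [ 311.68843832  -18.59532931 1328.73989267] [-1.69838782e+02  8.67383534e-02 -9.00454387e+01]
side [[453.82139661   0.         310.05571695]
 [  0.         453.82139661 198.61430324]
 [  0.           0.           1.        ]] -0.10996004450947151 [ 443.50047012 1222.99854407  567.86840035] [-1.13568528e+02 -2.97373460e-02 -1.76743851e+02]
{'clock': 0.1, 'joints': array([-81.14266498,  30.77442327,  -0.2525524 ,  88.16249522,
         0.14937082,  61.15493729,  -4.07976087]), 'qvel': array([ 0.06678025, -0.04232387, -0.03878999, -0.14684538,  0.06057961,
       -0.03321045,  0.01505593]), 'effort': array([ 2.73807789e-03, -5.84566641e+01,  1.05191063e+00, -2.59778720e+01,
        1.26493955e-02,  4.54568159e-03, -1.18725757e-05]), 'eef_pos': array([142.25884395, 633.64931667, 221.70399793]), 'tcp_rot': array([-1.79908808e+02,  8.01033470e-03,  1.67352172e+02]), 'force': array([-0.59324916,  0.45649602, -0.06272923]), 'moment': array([-0.05041261,  0.02857232, -0.04805382]), 'finger_force': 0.0, 'finger_gap': 0.9975697906028619}
```

View pics/top0.png

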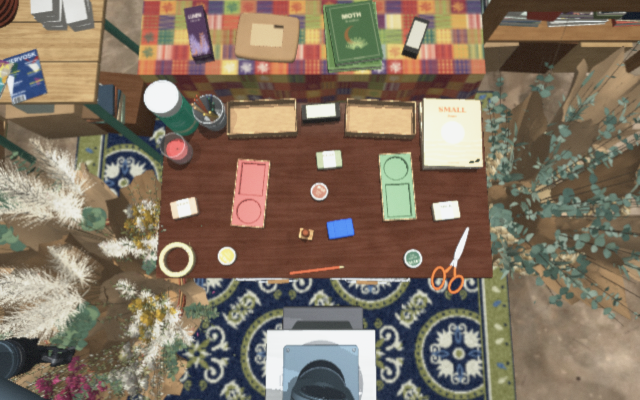

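View pics/side0.png

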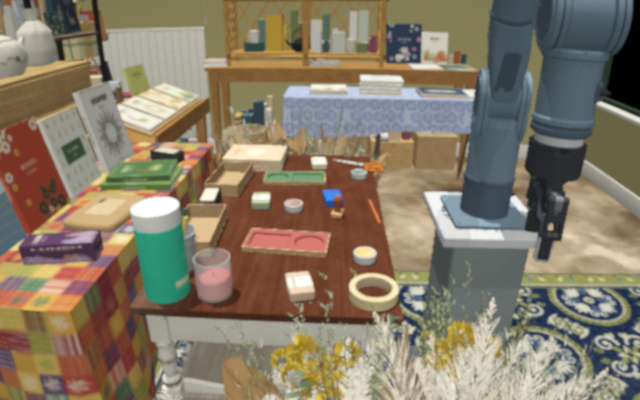

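The top view shows two pale soaps, at (184,208) and (446,210), plus a green soap (329,159) and a blue look-alike (340,229). The tins are at (319,191) salmon, (227,256) yellow and (413,258) green. The boxes are at (250,193) rose, round end towards the robot, and (397,187) green, round end away. I'll enlarge to tell pink from cream.

```bash
cat > h.py <<'E'
import numpy as np, cv2
from scipy.spatial.transform import Rotation as R
def ray(f,p):
    k=np.array([f["k1"],0,0,0,0]) 
    s=cv2.undistortPoints(np.array([[p]],float),np.array(f["mtx"]),k)[0,0]
    d=R.from_euler("xyz",f["rotation"],degrees=True).apply([s[0],s[1],1]); return np.array(f["eye"]),d/np.linalg.norm(d)
def plane(f,p,z):
    e,d=ray(f,p); return e+d*(z-e[2])/d[2]
def tri(f,p,g,q):
    a,u=ray(f,p); b,v=ray(g,q)
    s,t=np.linalg.lstsq(np.c_[u,-v],b-a,rcond=None)[0]
    P,Q=a+s*u,b+t*v; return (P+Q)/2,np.linalg.norm(P-Q)
E
python3 - <<'E'
import cv2,numpy as np
t=cv2.imread("pics/top0.png"); s=cv2.imread("pics/side0.png")
c=[(184,208),(446,210),(329,159),(319,191),(227,256),(413,258)]
cv2.imwrite("pics/c1.png",np.vstack([np.hstack([cv2.resize(t[y-22:y+22,x-22:x+22],(264,264),interpolation=2) for x,y in c[i:i+3]]) for i in (0,3)]))
cv2.imwrite("pics/c2.png",cv2.resize(s[145:315,200:400],(800,600)[:2] if 0 else (700,595),interpolation=2))
E
```

```text
(no output)
```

View pics/c1.png

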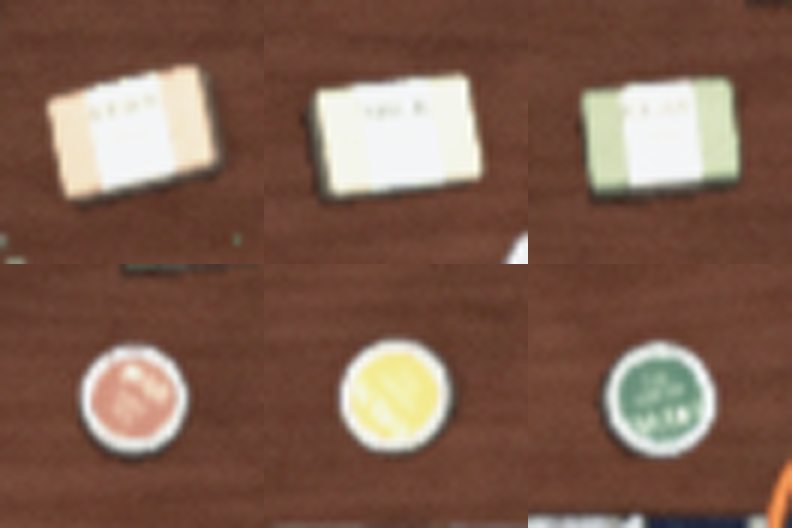

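View pics/c2.png

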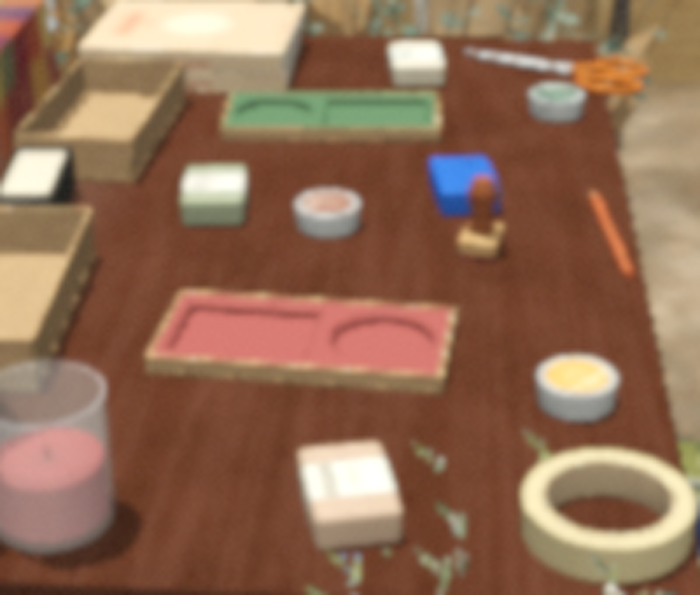

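The peach-ended soap at top (184,208) / side (299,282) is pink_soap. The one at (446,210) has cream ends and stays. The lids are clear: red_tin (319,191), amber (227,256) and green_tin (413,258). Next I measure by masks in both views.

```bash
cat > m.py <<'E'
from rig import arm
from h import *
T,S=arm.grab_frame("top"),arm.grab_frame("side")
def mask(f,c,w,h,fn):
    x,y=c; im=f["pixels"].astype(int)[y-h:y+h,x-w:x+w]; m=fn(im[...,0],im[...,1],im[...,2]).astype(np.uint8)
    n,l,st,ce=cv2.connectedComponentsWithStats(m); i=1+np.argmax(st[1:,4])
    ct=max(cv2.findContours((l==i).astype(np.uint8),cv2.RETR_EXTERNAL,cv2.CHAIN_APPROX_NONE)[0],key=cv2.contourArea)
    ct=cv2.convexHull(ct).reshape(-1,2)+[x-w,y-h]; M=cv2.moments(ct.astype(np.float32))
    return ct,(M["m10"]/M["m00"],M["m01"]/M["m00"])
bright=lambda b,g,r:(g>125)
top=lambda b,g,r:(g>195)
rose=lambda b,g,r:(r>g*1.5)&(r>130)
green=lambda b,g,r:(g>r*1.15)&(g>90)
lidr=lambda b,g,r:(r>g*1.2)&(r>140)
lidg=lambda b,g,r:(g>r*1.2)
def rect(n,ct,z):
    P=np.array([plane(T,p,z)[:2] for p in ct],np.float32); (c,s,a)=cv2.minAreaRect(P); 
    if s[0]>s[1]: a+=90; s=s[::-1]
    print(n,"rect c",np.round(c,1),"size",np.round(s,1),"long-axis yaw",round((a+90)%180,1))
if __name__=="__main__":
    for n,a,b,w,h,w2,h2,f1,f2,z in [("pink",(184,208),(299,285),20,18,24,20,bright,top,24),("green",(329,159),(261,200),18,14,12,11,bright,top,24),
      ("redtin",(319,191),(294,203),12,12,11,8,bright,lidr,21),("greentin",(413,258),(359,173),12,12,9,7,bright,lidg,21),
      ("rosebox",(250,193),(287,242),28,44,52,18,rose,rose,13),("greenbox",(397,187),(295,177),26,42,38,10,green,green,13)]:
        ct,c=mask(T,a,w,h,f1); cs,s=mask(S,b,w2,h2,f2); P,e=tri(T,c,S,s)
        print(n,np.round(c,1),np.round(s,1),"tri",np.round(P,1),"err",round(e,1),"plane",np.round(plane(T,c,z)[:2],1)); rect(n,ct,z)
E
python3 m.py
```

```text
pink [183.6 207.5] [299.  282.1] tri [511.9 415.9  20.8] err 1.6 plane [510.6 414.7]
pink rect c [510.7 414.6] size [55.2 78.6] long-axis yaw 104.3
green [328.6 158.9] [260.6 197.4] tri [663.6 -26.5  22.1] err 1.8 plane [662.2 -26.5]
green rect c [662.7 -27. ] size [55.3 77.5] long-axis yaw 95.8
redtin [318.8 191. ] [294.6 202.6] tri [559.8   3.8  21.5] err 3.4 plane [561.7   3.8]
redtin rect c [561.7   4.7] size [49.9 52.1] long-axis yaw 89.9Traceback (most recent call last):
  File "m.py", line 24, in <module>
    ct,c=mask(T,a,w,h,f1); cs,s=mask(S,b,w2,h2,f2); P,e=tri(T,c,S,s)
                                ~~~~^^^^^^^^^^^^^^
  File "m.py", line 6, in mask
    n,l,st,ce=cv2.connectedComponentsWithStats(m); i=1+np.argmax(st[1:,4])
                                                       ~~~~~~~~~^^^^^^^^^^
    return _wrapfunc(a, 'argmax', axis=axis, out=out, **kwds)
    return bound(*args, **kwds)
ValueError: attempt to get argmax of an empty sequence
```

```bash
sed -i 's/lidg=.*/lidg=lambda b,g,r:(g>r*1.04)\&(g>90)/' m.py; python3 m.py | tail -6
python3 - <<'E'
import cv2;print(cv2.imread("pics/side0.png")[168:180:2,350:370:3].tolist())
E
```

```text
greentin [412.6 258.1] [358.5 171.9] tri [ 358.  -276.8   19. ] err 0.7 plane [ 357.6 -276.4]
greentin rect c [ 358.  -276.1] size [50.7 53.7] long-axis yaw 178.1
rosebox [249.8 192.3] [287.5 238.8] tri [558.2 216.1  15.5] err 1.2 plane [559.3 216.6]
rosebox rect c [559.2 216. ] size [ 95.2 200.9] long-axis yaw 175.7
greenbox [397.  186.1] [294.5 175.9] tri [ 579.2 -237.5   13.6] err 1.7 plane [ 578.4 -237.6]
greenbox rect c [ 580.2 -237.5] size [ 94.2 200.8] long-axis yaw 2.9
[[[48, 71, 119], [85, 100, 130], [135, 148, 159], [132, 146, 158], [106, 121, 145], [64, 122, 198], [52, 119, 197]], [[84, 99, 133], [158, 172, 166], [175, 192, 178], [174, 191, 176], [158, 176, 165], [144, 160, 173], [52, 102, 173]], [[97, 108, 135], [174, 185, 175], [156, 174, 153], [161, 182, 158], [169, 187, 169], [184, 192, 189], [57, 76, 116]], [[73, 87, 121], [150, 157, 154], [159, 167, 161], [168, 177, 169], [168, 176, 169], [145, 150, 150], [52, 69, 113]], [[63, 78, 118], [126, 130, 131], [137, 141, 140], [149, 154, 152], [143, 147, 146], [112, 116, 122], [46, 66, 112]], [[47, 66, 114], [95, 102, 117], [123, 129, 131], [133, 138, 140], [128, 132, 134], [86, 92, 106], [47, 65, 111]]]
```

Run:
```python
from rig import arm
from h import *
T,S=arm.grab_frame("top"),arm.grab_frame("side")
def cs(f,x0,x1,y0,y1):
    h=cv2.cvtColor(f["pixels"],cv2.COLOR_BGR2HSV); m=cv2.inRange(h,(18,130,120),(30,255,255)); k=np.zeros_like(m);k[y0:y1,x0:x1]=m[y0:y1,x0:x1]
    n,l,s,c=cv2.connectedComponentsWithStats(cv2.dilate(k,np.ones((5,5)))); return [(np.round(c[i]),s[i,4]) for i in range(1,n) if s[i,4]>80]
print(cs(T,60,200,150,400)); print(cs(S,200,560,290,400))
for p,q in [((155,220),(290,350)),((155,305),(458,328)),((45,280),(560,340)),((90,185),(330,375)),((45,280),(510,300))]:
    P,e=tri(T,p,S,q); print(p,q,np.round(P),round(e))
cv2.imwrite("pics/t1.png",cv2.resize(T["pixels"][150:400,0:250],(600,600)))
```

```text
[(array([131., 220.]), np.int32(297)), (array([149., 217.]), np.int32(352)), (array([142., 239.]), np.int32(256)), (array([156., 299.]), np.int32(153)), (array([145., 316.]), np.int32(759)), (array([172., 310.]), np.int32(82))]
[(array([453., 342.]), np.int32(1276)), (array([426., 334.]), np.int32(84)), (array([315., 364.]), np.int32(3539)), (array([498., 352.]), np.int32(86))]
(155, 220) (290, 350) [503. 534. -63.] 39
(155, 305) (458, 328) [205. 503. -19.] 29
(45, 280) (560, 340) [227. 758. 175.] 154
(90, 185) (330, 375) [507. 694.  54.] 133
(45, 280) (510, 300) [252. 718. 205.] 94
```

View pics/t1.png

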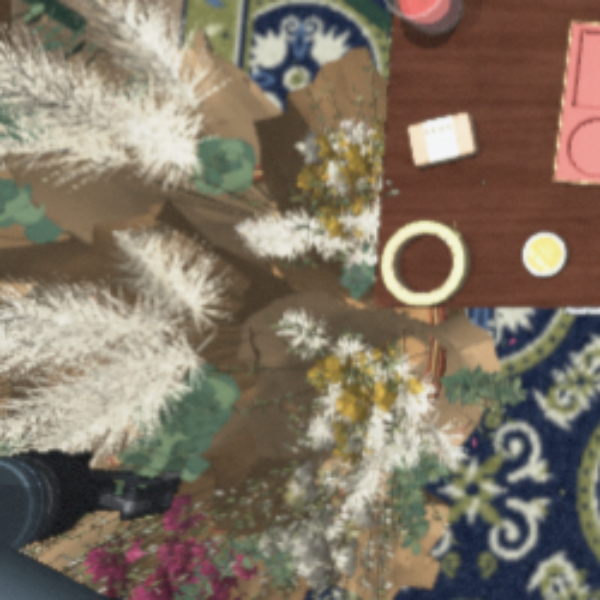

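The crop shows the flowers near the table edge lying low. The pampas at about (45,280) in the top view may be around 200 mm high, so I'll go up before crossing.

>>> {"name": "arm_command", "arguments": {
  "moves": [
    [-1,0,0,-0.4,0,0,1],
    [-1,0,0,-0.5,0,0,1],
    [-1,0,0,-0.5,0,0,1],
    [-1,0,0,-0.5,0,0,1],
    [-1,0,0,-0.5,0,0,1],
    [-1,0,0,-0.4,0,0,1],
    [-1,0,0,-0.3,0,0,1],
    [-1,0,0,0,0,0,1],
    [-1,0,0,0,0,0,1],
    [-1,0,0,0,0,0,1]
  ],
  "grip_force": 50
}}

```text
clock: 1.4
eef_pos: [142.3, 634.2, 315.6]
tcp_rot: [180.0, -0.0, 117.1]
force: [0.1, -0.1, -0.5]
finger_gap: 0.997
finger_force: 0.0
```

```bash
cat > p.py <<'E'
# usage: p.py x y z yaw -> turn units about tool z, then shift units in the tool frame after that turn
from rig import arm
from h import *
import sys
x,y,z,w=map(float,sys.argv[1:]); s=arm.read_state()
dw=(s["tcp_rot"][2]-w+180)%360-180
r=s["tcp_rot"].copy(); r[2]=w
d=R.from_euler("xyz",[180,0,w],degrees=True).inv().apply(np.array([x,y,z])-s["eef_pos"])
print("t",s["clock"],"pos",np.round(s["eef_pos"],1),np.round(s["tcp_rot"],1),"turn",round(dw/5,2),"shift",np.round(d/30,2),"F",np.round(s["force"],1),"gap",round(s["finger_gap"],2))
print(np.round(s["joints"]))
E
python3 p.py 511 415 120 104.3
```

```text
t 1.4 pos [142.3 634.2 315.6] [180.   -0.  117.1] turn 2.57 shift [-10.12  10.1    6.52] F [ 0.1 -0.1 -0.5] gap 1.0
[-89.  27.  11.  82.  -5.  72. -50.]
```

>>> {"name": "arm_command", "arguments": {
  "moves": [
    [-1,0,0,0,0,0,0.87],
    [-1,0,0,0,0,0,0.85],
    [-1,0,0,0,0,0,0.85],
    [-1,-0.5,0.5,0,0,0,0],
    [-1,-0.9,0.9,0,0,0,0],
    [-1,-0.9,0.9,0,0,0,0],
    [-1,-0.9,0.9,0,0,0,0],
    [-1,-0.9,0.9,0,0,0,0],
    [-1,-0.9,0.9,0,0,0,0],
    [-1,-0.9,0.9,0,0,0,0]
  ]
}}

```text
clock: 2.4
eef_pos: [359.2, 506.3, 315.6]
tcp_rot: [180.0, -0.0, 104.5]
force: [1.1, 1.6, -0.1]
finger_gap: 1.001
finger_force: 0.0
```

>>> {"name": "arm_command", "arguments": {
  "moves": [
    [-1,-0.9,0.9,0.3,0,0,0],
    [-1,-0.9,0.9,0.6,0,0,0],
    [-1,-0.9,0.9,0.8,0,0,0],
    [-1,-0.9,0.9,0.8,0,0,0],
    [-1,-0.6,0.6,0.8,0,0,0],
    [-1,0,0,0.9,0,0,0],
    [-1,0,0,0.9,0,0,0],
    [-1,0,0,0.8,0,0,0],
    [-1,0,0,0.6,0,0,0],
    [-1,0,0,0,0,0,0]
  ]
}}

```text
clock: 3.4
eef_pos: [509.8, 415.6, 117.7]
tcp_rot: [-179.7, 0.1, 104.5]
force: [-0.4, 0.3, 0.1]
finger_gap: 1.003
finger_force: 0.0
```

```bash
python3 p.py 511 415 25 104.3
python3 - <<'E'
from rig import arm
import cv2
f=arm.grab_frame("side")["pixels"][180:330,200:400]; cv2.imwrite("pics/s1.png",cv2.resize(f,(800,600)))
E
```

```text
t 3.4 pos [509.8 415.6 117.7] [-1.797e+02  1.000e-01  1.045e+02] turn 0.04 shift [-0.03  0.03  3.09] F [-0.4  0.3  0.1] gap 1.0
[-54.  39.  17.  92. -13.  51. -18.]
```

View pics/s1.png

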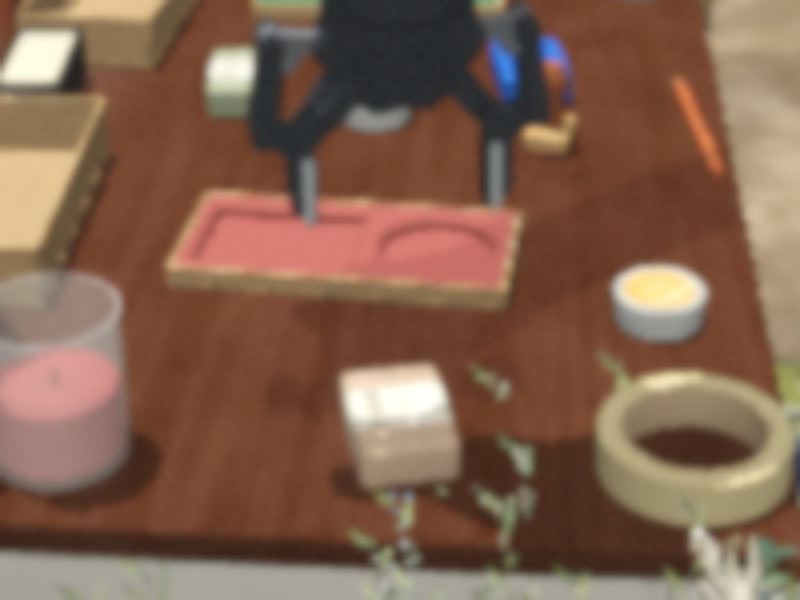

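The gripper hangs over the soap, fingertips at side pixels (277,235) and (324,231). I'll compute their height from those.

Run:
```python
from rig import arm
from h import *
S=arm.grab_frame("side")
for p,y in (((277.5,235.5),427),((324,231.5),405)):
    e,d=ray(S,p); print(np.round(e+d*(y-e[1])/d[1],1))
```

```text
[553.7 427.  138. ]
[461.4 405.  138.3]
```

>>> {"name": "arm_command", "arguments": {
  "moves": [
    [-1,0,0,0.5,0,0,0],
    [-1,0,0,0.6,0,0,0],
    [-1,0,0,0.6,0,0,0],
    [-1,0,0,0.5,0,0,0],
    [-1,0,0,0.4,0,0,0],
    [-1,0,0,0.3,0,0,0],
    [-1,0,0,0.15,0,0,0],
    [-1,0,0,0,0,0,0]
  ]
}}

```text
clock: 4.3
eef_pos: [511.4, 416.6, 28.5]
tcp_rot: [-180.0, 0.0, 104.5]
force: [0.1, -0.3, 0.1]
finger_gap: 1.001
finger_force: 0.0
```

```bash
python3 p.py 511 415 25 104.3
python3 - <<'E'
from rig import arm
import cv2
f=arm.grab_frame("side")["pixels"][200:320,220:380]; cv2.imwrite("pics/s2.png",cv2.resize(f,(800,600)))
E
```

```text
t 4.3 pos [511.4 416.6  28.5] [-180.     0.   104.5] turn 0.04 shift [-0.05 -0.03  0.12] F [ 0.1 -0.3  0.1] gap 1.0
[-53.  46.  14.  93. -15.  43. -17.]
```

View pics/s2.png

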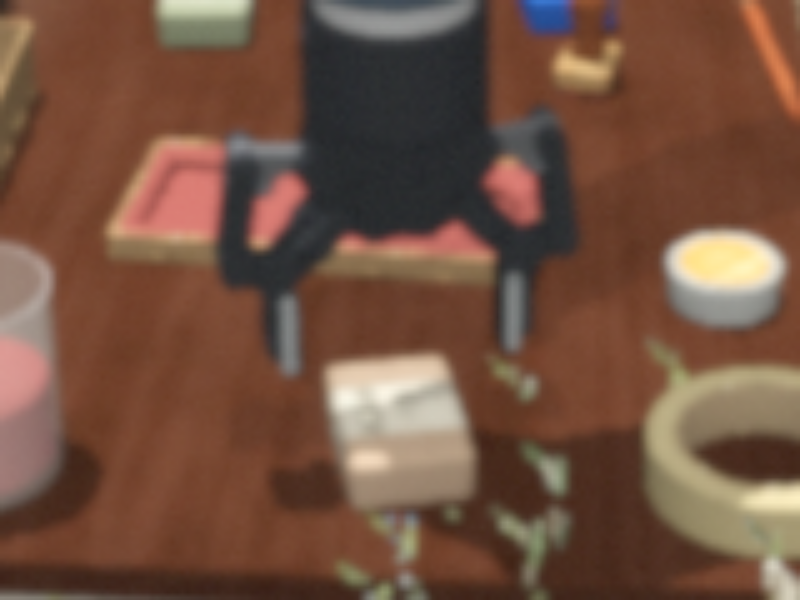

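The fingertips show at side (278,275) and (323,270), level with or behind the soap's top. That is higher or farther away than expected, so I check the lateral position from the top camera.

Run:
```python
from rig import arm
from h import *
f=arm.grab_frame("top"); cv2.imwrite("pics/t2.png",cv2.resize(f["pixels"][165:285,130:290],(800,600)))
S=arm.grab_frame("side")
def proj(f,P):
    Rm=R.from_euler("xyz",f["rotation"],degrees=True).as_matrix(); r=cv2.Rodrigues(Rm.T)[0]
    return np.round(cv2.projectPoints(np.array(P,float),r,-Rm.T@f["eye"],np.array(f["mtx"]),np.array([f["k1"],0,0,0,0.]))[0][:,0],1).tolist()
P=[[511.4+s*49*.968,416.6+s*49*.25,z] for s in(-1,1) for z in (24.5,80)]
print(proj(f,P),proj(S,P))
```

```text
[[186.1, 222.7], [180.0, 220.5], [179.8, 191.8], [173.5, 188.3]] [[322.1, 278.4], [322.4, 256.1], [276.6, 283.4], [275.8, 260.8]]
```

View pics/t2.png

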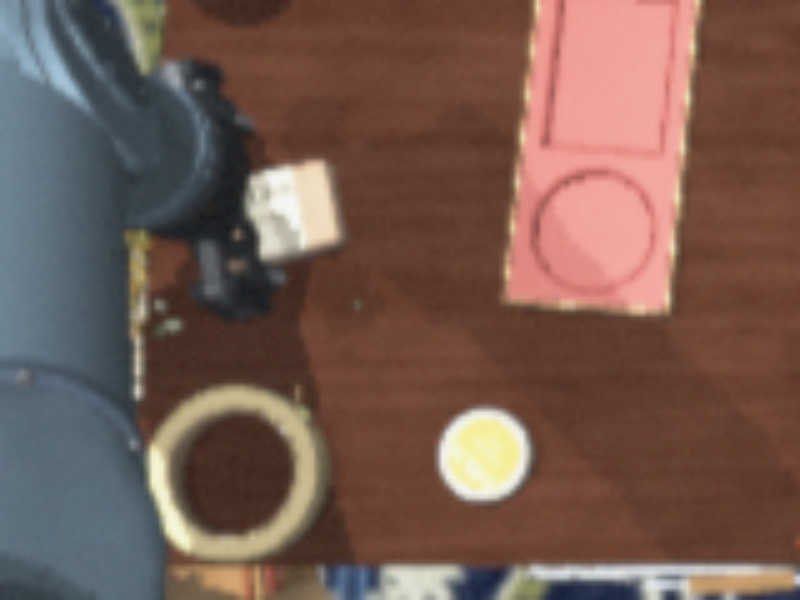

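>>> {"name": "arm_command", "arguments": {
  "moves": [
    [-1,0,0,0.15,0,0,0],
    [-1,0,0,0.1,0,0,0],
    [-1,0,0,0,0,0,0],
    [0.1,0,0,0,0,0,0],
    [0.2,0,0,0,0,0,0],
    [0.3,0,0,0,0,0,0],
    [0.3,0,0,0,0,0,0],
    [0.3,0,0,0,0,0,0]
  ],
  "grip_force": 30
}}

```text
clock: 5.25
eef_pos: [511.6, 416.8, 21.6]
tcp_rot: [180.0, -0.0, 104.5]
force: [0.2, 0.7, 0.4]
finger_gap: 0.349
finger_force: 0.0
```

```bash
python3 p.py 511 415 25 104.3
python3 - <<'E'
from rig import arm
import cv2
f=arm.grab_frame("side")["pixels"][200:320,220:380]; cv2.imwrite("pics/s3.png",cv2.resize(f,(800,600)))
E
```

```text
t 5.25 pos [511.6 416.8  21.6] [180.   -0.  104.5] turn 0.04 shift [-0.05 -0.03 -0.11] F [0.2 0.7 0.4] gap 0.35
[-53.  47.  14.  93. -16.  42. -17.]
```

View pics/s3.png

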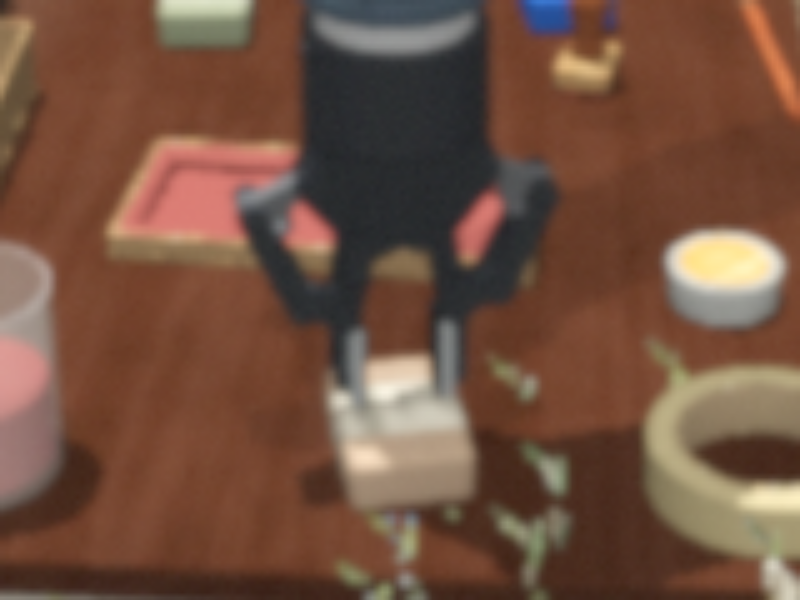

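The tips closed to 0.35 above the soap without touching, at side crop (355,395) and (445,392). So the fingers really sit about 20 mm higher than reported. I reopen and go lower, watching the force.

>>> {"name": "arm_command", "arguments": {
  "moves": [
    [-1,0,0,0,0,0,0],
    [-1,0,0,0,0,0,0],
    [-1,0,0,0,0,0,0],
    [-1,0,0,0,0,0,0],
    [-1,0,0,0.2,0,0,0],
    [-1,0,0,0.2,0,0,0],
    [-1,0,0,0.1,0,0,0],
    [-1,0,0,0,0,0,0]
  ]
}}

```text
clock: 6.1
eef_pos: [511.0, 416.3, 5.5]
tcp_rot: [-179.9, 0.0, 104.5]
force: [0.1, 0.2, 0.8]
finger_gap: 1.0
finger_force: 0.0
```

>>> {"name": "arm_command", "arguments": {
  "moves": [
    [-0.5,0,0,0,0,0,0],
    [0,0,0,0,0,0,0],
    [0.3,0,0,0,0,0,0],
    [0.5,0,0,0,0,0,0],
    [0.5,0,0,0,0,0,0],
    [0.5,0,0,0,0,0,0]
  ],
  "grip_force": 50
}}

```text
clock: 6.7
eef_pos: [512.1, 417.1, 7.1]
tcp_rot: [179.9, -0.0, 104.5]
force: [1.3, -0.3, 5.2]
finger_gap: 0.593
finger_force: 52.6
```

>>> {"name": "arm_command", "arguments": {
  "moves": [
    [0.5,0,0,-0.2,0,0,0],
    [0.5,0,0,-0.4,0,0,0],
    [0.5,0,0,-0.6,0,0,0],
    [0.5,0,0,-0.6,0,0,-0.5],
    [0.5,0,0,-0.6,0,0,-1],
    [0.5,0,0,-0.4,0,0,-1],
    [0.5,0,0,-0.2,0,0,-1],
    [0.5,0,0,0,0,0,-1],
    [0.5,0,0,0,0,0,-1],
    [0.5,0,0,0,0,0,-1]
  ]
}}

```text
clock: 7.7
eef_pos: [511.9, 416.8, 98.2]
tcp_rot: [179.9, 0.0, 137.2]
force: [0.1, -0.5, -1.2]
finger_gap: 0.597
finger_force: 52.1
```

```bash
python3 p.py 603 213 60 175.7
python3 - <<'E'
from rig import arm
import cv2
f=arm.grab_frame("side")["pixels"][190:310,220:380]; cv2.imwrite("pics/s4.png",cv2.resize(f,(800,600)))
E
```

```text
t 7.7 pos [511.9 416.8  98.2] [179.9   0.  137.2] turn -7.7 shift [-3.54 -6.55  1.27] F [ 0.1 -0.5 -1.2] gap 0.6
[-48.  40.   8.  92.  -7.  49.   9.]
```

View pics/s4.png

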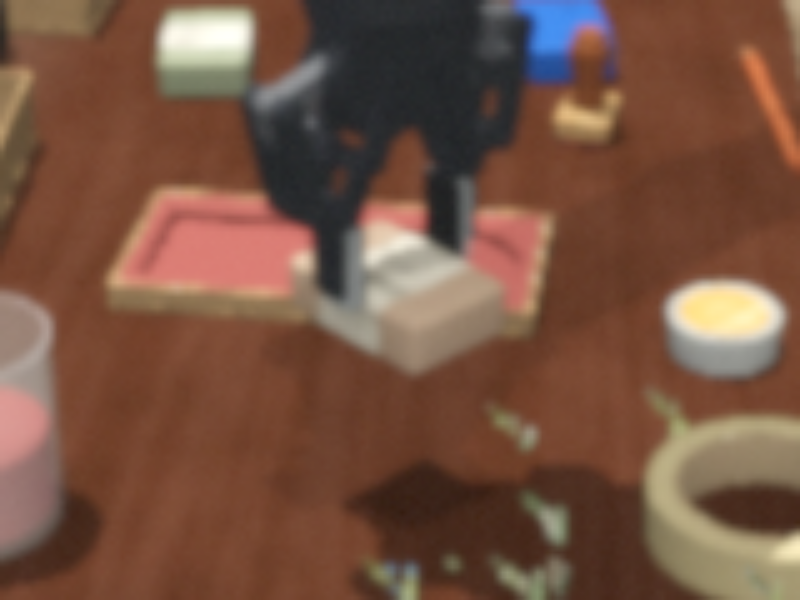

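The soap is held level, tips about 10 mm above its underside. Now I turn it and carry it to the rose box.

>>> {"name": "arm_command", "arguments": {
  "moves": [
    [0.5,0,0,0,0,0,-1],
    [0.5,0,0,0,0,0,-1],
    [0.5,0,0,0,0,0,-1],
    [0.5,0,0,0,0,0,-1],
    [0.5,0,0,0,0,0,-1],
    [0.5,0,0,0,0,0,-1],
    [0.5,0,0,0,0,0,-1],
    [0.5,0,0,0,0,0,-0.7],
    [0.5,0,-0.3,0,0,0,0],
    [0.5,-0.2,-0.6,0,0,0,0]
  ]
}}

```text
clock: 8.75
eef_pos: [514.5, 390.1, 97.1]
tcp_rot: [179.9, -0.0, 175.5]
force: [0.3, 0.5, -0.9]
finger_gap: 0.595
finger_force: 52.1
```

>>> {"name": "arm_command", "arguments": {
  "moves": [
    [0.5,-0.5,-0.9,0,0,0,0],
    [0.5,-0.6,-0.9,0,0,0,0],
    [0.5,-0.6,-0.9,0,0,0,0],
    [0.5,-0.6,-0.9,0,0,0,0],
    [0.5,-0.6,-0.9,0.1,0,0,0],
    [0.5,-0.34,-0.75,0.3,0,0,0],
    [0.5,-0.1,-0.4,0.5,0,0,0],
    [0.5,0,0,0.6,0,0,0],
    [0.5,0,0,0.4,0,0,0],
    [0.5,0,0,0,0,0,0]
  ]
}}

```text
clock: 9.75
eef_pos: [599.7, 212.4, 37.3]
tcp_rot: [-179.9, -0.2, 175.5]
force: [-0.1, -0.1, -1.1]
finger_gap: 0.594
finger_force: 52.2
```

```bash
python3 p.py 603 213 14 175.7
```

```text
t 9.75 pos [599.7 212.4  37.3] [-179.9   -0.2  175.5] turn -0.04 shift [-0.11  0.03  0.78] F [-0.1 -0.1 -1.1] gap 0.59
[-22.  43.  -2.  96.   2.  41.  61.]
```

>>> {"name": "arm_command", "arguments": {
  "moves": [
    [0.5,-0.11,0.03,0.2,0,0,0],
    [0.5,0,0,0.2,0,0,0],
    [0.5,0,0,0.2,0,0,0],
    [0.5,0,0,0.15,0,0,0],
    [0.5,0,0,0.05,0,0,0],
    [0.5,0,0,0,0,0,0]
  ]
}}

```text
clock: 10.35
eef_pos: [605.2, 213.1, 15.3]
tcp_rot: [-180.0, -0.0, 175.5]
force: [0.5, -0.2, -0.0]
finger_gap: 0.595
finger_force: 52.2
```

```bash
python3 p.py 603 213 14 175.7
python3 - <<'E'
from rig import arm
import cv2
f=arm.grab_frame("side")["pixels"][190:310,220:380]; cv2.imwrite("pics/s5.png",cv2.resize(f,(800,600)))
E
```

```text
t 10.35 pos [605.2 213.1  15.3] [-180.    -0.   175.5] turn -0.04 shift [ 0.07 -0.01  0.04] F [ 0.5 -0.2 -0. ] gap 0.6
[-22.  45.  -2.  95.   2.  39.  61.]
```

View pics/s5.png

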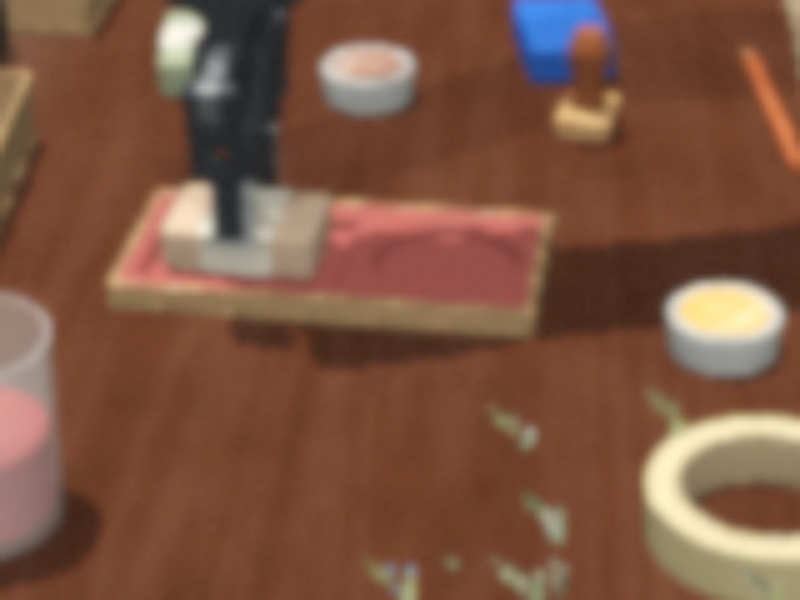

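The soap sits in the oblong pocket, side crop (245,230), a few mm above the floor. I lower a touch and release.

>>> {"name": "arm_command", "arguments": {
  "moves": [
    [0.5,0.05,0,0.08,0,0,0],
    [0.5,0,0,0,0,0,0],
    [0,0,0,0,0,0,0],
    [-0.4,0,0,0,0,0,0],
    [-0.6,0,0,-0.1,0,0,0],
    [-1,0,0,-0.3,0,0,0],
    [-1,0,0,-0.7,0,0,0],
    [-1,0,0,-0.9,0,0,0],
    [-1,0,0,-0.6,0,0,0],
    [-1,0,0,0,0,0,0]
  ]
}}

```text
clock: 11.4
eef_pos: [606.4, 214.2, 94.9]
tcp_rot: [179.8, 0.3, 175.5]
force: [-0.1, -0.5, 0.6]
finger_gap: 1.0
finger_force: 0.0
```

```bash
python3 p.py 560.7 4 6 175.7
```

```text
t 11.4 pos [606.4 214.2  94.9] [179.8   0.3 175.5] turn -0.04 shift [ 0.99 -7.1   2.96] F [-0.1 -0.5  0.6] gap 1.0
[-22.  38.  -2.  95.   1.  47.  61.]
```

>>> {"name": "arm_command", "arguments": {
  "moves": [
    [-1,0.05,-0.4,0,0,0,0],
    [-1,0.1,-0.9,0,0,0,0],
    [-1,0.15,-1,0,0,0,0],
    [-1,0.15,-1,0,0,0,0],
    [-1,0.15,-1,0,0,0,0],
    [-1,0.15,-1,0,0,0,0],
    [-1,0.14,-1,0.2,0,0,0],
    [-1,0.1,-0.6,0.5,0,0,0],
    [-1,0,-0.2,0.6,0,0,0],
    [-1,0,0,0.4,0,0,0]
  ]
}}

```text
clock: 12.4
eef_pos: [555.5, 0.6, 38.2]
tcp_rot: [-179.9, -0.2, 175.3]
force: [0.1, 1.0, 0.1]
finger_gap: 1.0
finger_force: 0.0
```

```bash
python3 p.py 560.7 4 7 175.7
python3 - <<'E'
from m import *
ct,c=mask(T,(254,178),26,28,lambda b,g,r:(b>190)&(g>190)&(r>200)); print("band",np.round(plane(T,c,29)[:2],1))
E
```

```text
t 12.4 pos [555.5   0.6  38.2] [-179.9   -0.2  175.3] turn -0.07 shift [-0.16  0.13  1.04] F [0.1 1.  0.1] gap 1.0
[ -3.  37.  -2. 109.   2.  35.  79.]
band [602.3 212.5]
```

>>> {"name": "arm_command", "arguments": {
  "moves": [
    [-1,-0.1,0.1,0.3,0,0,0],
    [-1,0,0,0.3,0,0,0],
    [-1,0,0,0.25,0,0,0],
    [-1,0,0,0.1,0,0,0],
    [-1,0,0,0,0,0,0],
    [-0.3,0,0,0,0,0,0],
    [0.2,0,0,0,0,0,0],
    [0.5,0,0,0,0,0,0],
    [0.5,0,0,0,0,0,0],
    [0.5,0,0,0,0,0,0]
  ]
}}

```text
clock: 13.5
eef_pos: [561.9, 6.0, 12.6]
tcp_rot: [180.0, 0.1, 175.5]
force: [0.1, -0.4, 7.1]
finger_gap: 0.251
finger_force: 3.4
```

```bash
python3 p.py 560.7 4 7 175.7
```

```text
t 13.5 pos [561.9   6.   12.6] [1.800e+02 1.000e-01 1.755e+02] turn -0.04 shift [ 0.03 -0.07  0.19] F [ 0.1 -0.4  7.1] gap 0.25
[ -4.  40.  -2. 108.   2.  32.  79.]
```

The fingers slid over the lid, since the grip was too high. I reopen, lift and look at the tin.

>>> {"name": "arm_command", "arguments": {
  "moves": [
    [-0.3,0,0,-0.3,0,0,0],
    [-1,0,0,-0.5,0,0,0],
    [-1,0,0,-0.6,0,0,0],
    [-1,0,0,-0.4,0,0,0],
    [-1,0,0,0,0,0,0]
  ]
}}

```text
clock: 14.0
eef_pos: [562.4, 6.1, 67.9]
tcp_rot: [180.0, 0.2, 175.5]
force: [-0.7, -0.9, 0.6]
finger_gap: 1.0
finger_force: 0.0
```

```bash
python3 - <<'E'
from rig import arm
from h import *
a,b=arm.grab_frame("top"),arm.grab_frame("side")
cv2.imwrite("pics/v6.png",np.hstack([cv2.resize(a["pixels"][165:215,295:345],(400,400)),cv2.resize(b["pixels"][180:230,270:320],(400,400))]))
E
python3 p.py 561 4 40 175.7
```

```text
t 14.1 pos [560.9   6.   65.9] [180.    0.  175.5] turn -0.04 shift [-0.01 -0.07  0.86] F [-1.4 -0.1 -0.6] gap 1.0
[ -4.  35.  -2. 108.   2.  38.  79.]
```

View pics/v6.png

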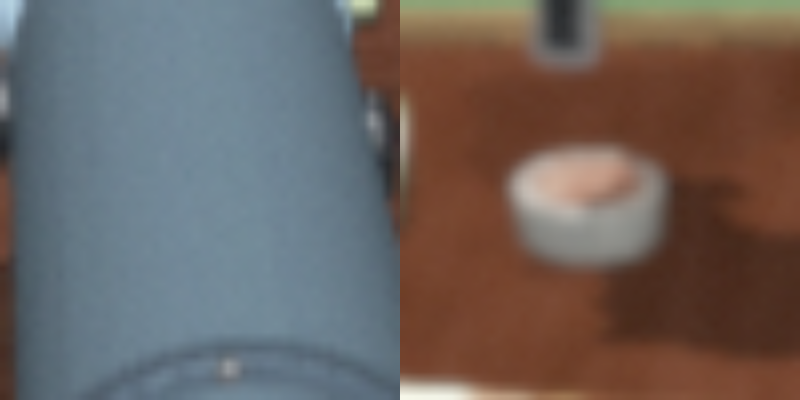

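The tin hasn't moved, side (293.5,203). I go down lower this time.

>>> {"name": "arm_command", "arguments": {
  "moves": [
    [-1,0,-0.07,0.4,0,0,0],
    [-1,0,0,0.5,0,0,0],
    [-1,0,0,0.5,0,0,0],
    [-1,0,0,0.4,0,0,0],
    [-1,0,0,0.2,0,0,0],
    [-1,0,0,0.07,0,0,0],
    [-1,0,0,0,0,0,0],
    [-1,0,0,0,0,0,0]
  ]
}}

```text
clock: 14.9
eef_pos: [561.1, 3.9, 3.9]
tcp_rot: [180.0, 0.1, 175.5]
force: [-1.1, 0.2, -0.5]
finger_gap: 1.001
finger_force: 0.0
```

>>> {"name": "arm_command", "arguments": {
  "moves": [
    [-0.3,0,0,0,0,0,0],
    [0,0,0,0,0,0,0],
    [0.3,0,0,0,0,0,0],
    [0.5,0,0,0,0,0,0],
    [0.5,0,0,0,0,0,0],
    [0.5,0,0,0,0,0,0]
  ]
}}

```text
clock: 15.5
eef_pos: [561.0, 3.9, 4.5]
tcp_rot: [180.0, 0.0, 175.5]
force: [-1.7, -0.2, 8.3]
finger_gap: 0.592
finger_force: 50.3
```

```bash
python3 p.py 502 220.6 70 175.7
```

```text
t 15.5 pos [561.    3.9   4.5] [180.    0.  175.5] turn -0.04 shift [ 2.5   7.06 -2.18] F [-1.7 -0.2  8.3] gap 0.59
[ -4.  41.  -2. 108.   2.  31.  79.]
```

>>> {"name": "arm_command", "arguments": {
  "moves": [
    [0.5,0,0,-0.2,0,0,0],
    [0.5,0,0,-0.4,0,0,0],
    [0.5,0,0,-0.6,0,0,0],
    [0.5,0,0,-0.6,0,0,0],
    [0.5,0.1,0.3,-0.3,0,0,0],
    [0.5,0.3,0.8,0,0,0,0],
    [0.5,0.35,1,0,0,0,0],
    [0.5,0.35,1,0,0,0,0],
    [0.5,0.35,1,0,0,0,0],
    [0.5,0.35,1,0,0,0,0]
  ]
}}

```text
clock: 16.5
eef_pos: [517.9, 162.7, 66.8]
tcp_rot: [180.0, -0.0, 175.5]
force: [0.5, 0.2, 0.1]
finger_gap: 0.594
finger_force: 51.9
```

```bash
python3 p.py 502 220.6 12 175.7
```

```text
t 16.5 pos [517.9 162.7  66.8] [180.   -0.  175.5] turn -0.03 shift [0.67 1.89 1.83] F [0.5 0.2 0.1] gap 0.59
[-21.  33.  -2. 110.   2.  36.  62.]
```

>>> {"name": "arm_command", "arguments": {
  "moves": [
    [0.5,0.3,0.8,0,0,0,0],
    [0.5,0.2,0.6,0,0,0,0],
    [0.5,0.1,0.3,0.2,0,0,0],
    [0.5,0,0,0.5,0,0,0],
    [0.5,0,0,0.5,0,0,0],
    [0.5,0,0,0.3,0,0,0],
    [0.5,0,0,0.1,0,0,0],
    [0.5,0,0,0,0,0,0]
  ]
}}

```text
clock: 17.3
eef_pos: [504.6, 211.3, 17.7]
tcp_rot: [-179.9, -0.1, 175.4]
force: [0.4, 0.4, -0.9]
finger_gap: 0.593
finger_force: 52.1
```

```bash
python3 p.py 502 220.6 11 175.7
python3 - <<'E'
from rig import arm
import cv2
f=arm.grab_frame("side")["pixels"][190:310,220:380]; cv2.imwrite("pics/s7.png",cv2.resize(f,(800,600)))
E
```

```text
t 17.3 pos [504.6 211.3  17.7] [-1.799e+02 -1.000e-01  1.754e+02] turn -0.06 shift [0.11 0.3  0.22] F [ 0.4  0.4 -0.9] gap 0.59
[-26.  39.  -1. 110.   2.  32.  56.]
```

View pics/s7.png

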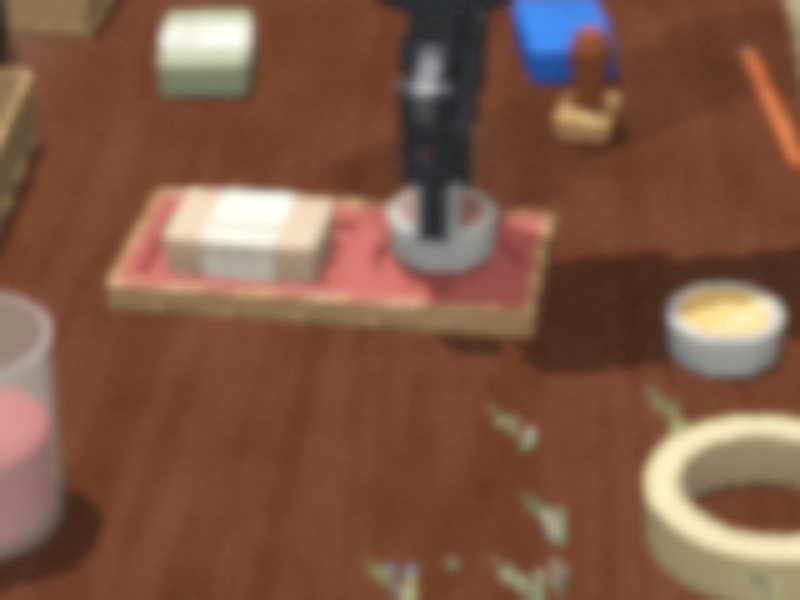

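The pink soap lies flat in its cut-out. The tin at side crop (440,230) needs +9 mm in y and about 7 mm down.

>>> {"name": "arm_command", "arguments": {
  "moves": [
    [0.5,0.05,0.2,0,0,0,0],
    [0.5,0.05,0.1,0,0,0,0],
    [0.5,0,0,0.1,0,0,0],
    [0.5,0,0,0.1,0,0,0],
    [0.5,0,0,0.05,0,0,0],
    [0.5,0,0,0,0,0,0]
  ]
}}

```text
clock: 17.95
eef_pos: [502.4, 221.8, 10.6]
tcp_rot: [-180.0, -0.0, 175.5]
force: [0.9, 1.0, -0.2]
finger_gap: 0.593
finger_force: 52.0
```

>>> {"name": "arm_command", "arguments": {
  "moves": [
    [0,0,0,0,0,0,0],
    [-0.4,0,0,0,0,0,0],
    [-0.6,0,0,-0.1,0,0,0],
    [-1,0,0,-0.3,0,0,0],
    [-1,0,0,-0.7,0,0,0],
    [-1,0,0,-0.9,0,0,1],
    [-1,0,0,-0.6,0,0,1],
    [-1,0,0,-0.2,0,0,1],
    [-1,0,0,0,0,0,1],
    [-1,0,0,0,0,0,1]
  ]
}}

```text
clock: 18.95
eef_pos: [503.0, 222.4, 96.3]
tcp_rot: [179.9, 0.0, 150.3]
force: [0.2, -0.5, 0.1]
finger_gap: 1.002
finger_force: 0.0
```

```bash
python3 p.py 662.5 -26.7 60 95.8
python3 - <<'E'
from m import *
cs,s=mask(S,(308,236),13,11,lambda b,g,r:(g>110)); print(s,"side"); ct,c=mask(T,(248,211),13,13,lambda b,g,r:(b>170)&(g>170)); print("tin?",np.round(c,1),np.round(plane(T,c,26)[:2],1))
E
```

```text
t 18.95 pos [503.  222.4  96.3] [179.9   0.  150.3] turn 10.9 shift [-8.8   4.45  1.21] F [ 0.2 -0.5  0.1] gap 1.0
[-33.  31.   5. 109.  -4.  40.  35.]
(307.22314049586777, 238.46831955922866) side
tin? [251.2 216.6] [482.3 207.7]
```

>>> {"name": "arm_command", "arguments": {
  "moves": [
    [-1,0,0,0,0,0,1],
    [-1,0,0,0,0,0,1],
    [-1,0,0,0,0,0,1],
    [-1,0,0,0,0,0,1],
    [-1,0,0,0,0,0,1],
    [-1,0,0,0,0,0,1],
    [-1,0,0,0,0,0,1],
    [-1,0,0,0,0,0,1],
    [-1,0,0,0,0,0,1],
    [-1,0,0,0,0,0,1]
  ]
}}

```text
clock: 20.05
eef_pos: [502.6, 222.3, 95.4]
tcp_rot: [180.0, -0.0, 100.5]
force: [0.0, 0.7, 0.1]
finger_gap: 1.002
finger_force: 0.0
```

>>> {"name": "arm_command", "arguments": {
  "moves": [
    [-1,0,0,0,0,0,0.9],
    [-1,-0.5,0.25,0,0,0,0],
    [-1,-1,0.5,0,0,0,0],
    [-1,-1,0.5,0,0,0,0],
    [-1,-1,0.5,0,0,0,0],
    [-1,-1,0.5,0,0,0,0],
    [-1,-1,0.5,0,0,0,0],
    [-1,-1,0.5,0,0,0,0],
    [-1,-1,0.5,0,0,0,0],
    [-1,-0.8,0.5,0,0,0,0]
  ]
}}

```text
clock: 21.05
eef_pos: [656.0, -14.4, 95.4]
tcp_rot: [180.0, 0.0, 96.1]
force: [0.9, -0.1, -0.1]
finger_gap: 1.004
finger_force: 0.0
```

```bash
python3 p.py 662.5 -26.7 7 95.8
python3 - <<'E'
from m import *
ct,c=mask(T,(248,211),13,13,lambda b,g,r:(b>180)&(g>180)); print("tin",np.round(c,1),np.round(plane(T,c,26)[:2],1)); rect("tin",ct,26)
ct,c=mask(T,(329,159),18,14,bright);print("green soap", c)
E
```

```text
t 21.05 pos [656.  -14.4  95.4] [180.    0.   96.1] turn 0.05 shift [-0.43  0.18  2.95] F [ 0.9 -0.1 -0.1] gap 1.0
[-16.  41.  19.  93. -17.  49.  16.]
tin [246.9 209.5] [503.7 221.4]
tin rect c [503.9 221.3] size [48.8 52.1] long-axis yaw 179.9
green soap (319.5700218818381, 157.6258205689278)
```

>>> {"name": "arm_command", "arguments": {
  "moves": [
    [-1,0,0,0.3,0,0,0],
    [-1,0,0,0.6,0,0,0],
    [-1,0,0,0.6,0,0,0],
    [-1,0,0,0.4,0,0,0],
    [-1,0,0,0,0,0,0]
  ]
}}

```text
clock: 21.65
eef_pos: [653.0, -11.3, 34.9]
tcp_rot: [-179.7, -0.0, 96.1]
force: [-0.9, -0.0, -0.2]
finger_gap: 0.996
finger_force: 0.0
```

```bash
python3 p.py 662.5 -26.7 6 95.8
```

```text
t 21.65 pos [653.  -11.3  34.9] [-179.7   -0.    96.1] turn 0.05 shift [-0.54  0.26  0.96] F [-0.9 -0.  -0.2] gap 1.0
[-15.  46.  17.  94. -18.  43.  17.]
```

>>> {"name": "arm_command", "arguments": {
  "moves": [
    [-1,-0.3,0.13,0,0,0,0],
    [-1,-0.24,0.13,0,0,0,0],
    [-1,0,0,0.3,0,0,0],
    [-1,0,0,0.3,0,0,0],
    [-1,0,0,0.26,0,0,0],
    [-1,0,0,0.1,0,0,0],
    [-1,0,0,0,0,0,0],
    [-1,0,0,0,0,0,0]
  ]
}}

```text
clock: 22.45
eef_pos: [665.0, -27.3, 9.3]
tcp_rot: [180.0, 0.0, 96.0]
force: [0.2, 0.0, 0.2]
finger_gap: 1.001
finger_force: 0.0
```

```bash
python3 p.py 662.5 -26.7 6 95.8
```

```text
t 22.45 pos [665.  -27.3   9.3] [180.   0.  96.] turn 0.04 shift [ 0.03 -0.08  0.11] F [0.2 0.  0.2] gap 1.0
[-13.  49.  17.  92. -19.  42.  19.]
```

>>> {"name": "arm_command", "arguments": {
  "moves": [
    [-1,0.03,-0.08,0.1,0,0,0],
    [-1,0,0,0,0,0,0],
    [-0.3,0,0,0,0,0,0],
    [0,0,0,0,0,0,0],
    [0.3,0,0,0,0,0,0],
    [0.5,0,0,0,0,0,0],
    [0.5,0,0,0,0,0,0],
    [0.5,0,0,0,0,0,0]
  ]
}}

```text
clock: 23.25
eef_pos: [662.9, -26.9, 6.8]
tcp_rot: [179.9, 0.0, 96.0]
force: [-0.3, -0.3, 6.1]
finger_gap: 0.596
finger_force: 52.6
```

>>> {"name": "arm_command", "arguments": {
  "moves": [
    [0.5,0,0,-0.2,0,0,0],
    [0.5,0,0,-0.4,0,0,0],
    [0.5,0,0,-0.6,0,0,0],
    [0.5,0,0,-0.6,0,0,0.5],
    [0.5,0,0,-0.6,0,0,1],
    [0.5,0,0,-0.4,0,0,1],
    [0.5,0,0,-0.2,0,0,1],
    [0.5,0,0,0,0,0,1],
    [0.5,0,0,0,0,0,1],
    [0.5,0,0,0,0,0,1]
  ]
}}

```text
clock: 24.25
eef_pos: [662.8, -26.7, 97.9]
tcp_rot: [179.9, -0.1, 63.3]
force: [-0.6, -0.1, -1.0]
finger_gap: 0.592
finger_force: 52.3
```

```bash
python3 p.py 535.5 -239.7 60 2.9
```

```text
t 24.25 pos [662.8 -26.7  97.9] [ 1.799e+02 -1.000e-01  6.330e+01] turn 12.08 shift [-4.6   6.88  1.26] F [-0.6 -0.1 -1. ] gap 0.59
[-20.  43.  27.  92. -24.  51. -10.]
```

>>> {"name": "arm_command", "arguments": {
  "moves": [
    [0.5,0,0,0,0,0,1],
    [0.5,0,0,0,0,0,1],
    [0.5,0,0,0,0,0,1],
    [0.5,0,0,0,0,0,1],
    [0.5,0,0,0,0,0,1],
    [0.5,0,0,0,0,0,1],
    [0.5,0,0,0,0,0,1],
    [0.5,0,0,0,0,0,1],
    [0.5,0,0,0,0,0,1],
    [0.5,0,0,0,0,0,1]
  ]
}}

```text
clock: 25.25
eef_pos: [662.8, -26.4, 97.7]
tcp_rot: [-180.0, -0.1, 13.3]
force: [-0.0, -1.0, -0.8]
finger_gap: 0.592
finger_force: 52.3
```

>>> {"name": "arm_command", "arguments": {
  "moves": [
    [0.5,0,0,0,0,0,1],
    [0.5,0,0,0,0,0,1],
    [0.5,-0.3,0.4,0,0,0,0],
    [0.5,-0.5,0.8,0,0,0,0],
    [0.5,-0.6,0.9,0,0,0,0],
    [0.5,-0.6,0.9,0,0,0,0],
    [0.5,-0.6,0.9,0,0,0,0],
    [0.5,-0.6,0.9,0,0,0,0],
    [0.5,-0.6,0.9,0,0,0,0],
    [0.5,-0.5,0.7,0,0,0,0]
  ]
}}

```text
clock: 26.25
eef_pos: [543.3, -229.2, 97.3]
tcp_rot: [180.0, -0.0, 3.5]
force: [1.4, 0.2, -1.1]
finger_gap: 0.597
finger_force: 52.3
```

```bash
python3 p.py 535.5 -239.7 40 2.9
```

```text
t 26.25 pos [ 543.3 -229.2   97.3] [180.   -0.    3.5] turn 0.12 shift [-0.28  0.34  1.91] F [ 1.4  0.2 -1.1] gap 0.6
[-11.  41.  42. 105. -36.  48. -38.]
```

>>> {"name": "arm_command", "arguments": {
  "moves": [
    [0.5,-0.15,0.2,0.3,0,0,0.1],
    [0.5,0,0,0.6,0,0,0],
    [0.5,0,0,0.6,0,0,0],
    [0.5,0,0,0.4,0,0,0],
    [0.5,0,0,0.1,0,0,0],
    [0.5,0,0,0,0,0,0]
  ]
}}

```text
clock: 26.85
eef_pos: [541.1, -231.8, 35.2]
tcp_rot: [-180.0, 0.1, 3.1]
force: [0.2, 0.4, -1.7]
finger_gap: 0.592
finger_force: 52.3
```

```bash
python3 p.py 535.5 -239.7 12.5 2.9
```

```text
t 26.85 pos [ 541.1 -231.8   35.2] [-1.8e+02  1.0e-01  3.1e+00] turn 0.04 shift [-0.2   0.25  0.76] F [ 0.2  0.4 -1.7] gap 0.59
[ -8.  46.  38. 105. -40.  43. -35.]
```

>>> {"name": "arm_command", "arguments": {
  "moves": [
    [0.5,-0.1,0.15,0,0,0,0],
    [0.5,-0.1,0.1,0.1,0,0,0],
    [0.5,0,0,0.2,0,0,0],
    [0.5,0,0,0.2,0,0,0],
    [0.5,0,0,0.1,0,0,0],
    [0.5,0,0,0.05,0,0,0],
    [0.5,0,0,0,0,0,0]
  ]
}}

```text
clock: 27.55
eef_pos: [535.6, -240.2, 16.4]
tcp_rot: [-180.0, 0.0, 3.0]
force: [0.4, -0.2, -1.4]
finger_gap: 0.595
finger_force: 52.3
```

```bash
python3 p.py 535.5 -239.7 12.5 2.9
```

```text
t 27.55 pos [ 535.6 -240.2   16.4] [-180.    0.    3.] turn 0.02 shift [-0.   -0.02  0.13] F [ 0.4 -0.2 -1.4] gap 0.59
[ -6.  47.  36. 106. -42.  41. -33.]
```

>>> {"name": "arm_command", "arguments": {
  "moves": [
    [0.5,0,0,0.1,0,0,0],
    [0.5,0,0,0,0,0,0],
    [0,0,0,0,0,0,0],
    [-0.4,0,0,0,0,0,0],
    [-0.6,0,0,-0.1,0,0,0],
    [-1,0,0,-0.3,0,0,0],
    [-1,0,0,-0.7,0,0,0],
    [-1,0,0,-0.9,0,0,0],
    [-1,0,0,-0.6,0,0,0],
    [-1,0,0,0,0,0,0]
  ]
}}

```text
clock: 28.55
eef_pos: [537.4, -241.4, 94.7]
tcp_rot: [179.9, -0.3, 3.0]
force: [-0.4, -0.4, -0.3]
finger_gap: 1.002
finger_force: 0.0
```

```bash
python3 p.py 357.8 -276.5 50 40
```

```text
t 28.55 pos [ 537.4 -241.4   94.7] [179.9  -0.3   3. ] turn -7.4 shift [-5.34 -2.95  1.49] F [-0.4 -0.4 -0.3] gap 1.0
[-10.  41.  42. 105. -36.  48. -37.]
```

>>> {"name": "arm_command", "arguments": {
  "moves": [
    [-1,0,0,0,0,0,-1],
    [-1,0,0,0,0,0,-1],
    [-1,0,0,0,0,0,-1],
    [-1,0,0,0,0,0,-1],
    [-1,0,0,0,0,0,-1],
    [-1,0,0,0,0,0,-1],
    [-1,0,0,0,0,0,-1],
    [-1,0,0,0,0,0,-0.4],
    [-1,-0.5,-0.3,0,0,0,0],
    [-1,-0.7,-0.4,0,0,0,0]
  ]
}}

```text
clock: 29.55
eef_pos: [495.0, -246.9, 91.4]
tcp_rot: [180.0, -0.0, 40.1]
force: [-0.1, 0.6, -0.5]
finger_gap: 1.004
finger_force: 0.0
```

>>> {"name": "arm_command", "arguments": {
  "moves": [
    [-1,-0.8,-0.45,0,0,0,0],
    [-1,-0.8,-0.45,0,0,0,0],
    [-1,-0.8,-0.45,0,0,0,0],
    [-1,-0.8,-0.4,0,0,0,0],
    [-1,-0.6,-0.3,0.3,0,0,0],
    [-1,-0.3,-0.2,0.5,0,0,0],
    [-1,0,0,0.5,0,0,0],
    [-1,0,0,0.2,0,0,0],
    [-1,0,0,0,0,0,0]
  ]
}}

```text
clock: 30.45
eef_pos: [356.6, -274.5, 46.1]
tcp_rot: [-179.9, 0.0, 40.0]
force: [0.4, -0.9, -0.1]
finger_gap: 1.0
finger_force: 0.0
```

```bash
python3 p.py 357.8 -276.5 4 40
```

```text
t 30.45 pos [ 356.6 -274.5   46.1] [-179.9    0.    40. ] turn -0.0 shift [-0.01  0.08  1.4 ] F [ 0.4 -0.9 -0.1] gap 1.0
[  9.  32.  28. 125. -31.  29.  11.]
```

>>> {"name": "arm_command", "arguments": {
  "moves": [
    [-1,0,0.08,0.3,0,0,0],
    [-1,0,0,0.4,0,0,0],
    [-1,0,0,0.4,0,0,0],
    [-1,0,0,0.2,0,0,0],
    [-1,0,0,0.1,0,0,0],
    [-1,0,0,0,0,0,0],
    [-1,0,0,0,0,0,0]
  ]
}}

```text
clock: 31.15
eef_pos: [358.5, -276.8, 4.8]
tcp_rot: [180.0, -0.0, 40.0]
force: [-0.2, -0.5, 0.2]
finger_gap: 0.999
finger_force: 0.0
```

```bash
python3 p.py 357.8 -276.5 4 40
```

```text
t 31.15 pos [ 358.5 -276.8    4.8] [180.  -0.  40.] turn -0.0 shift [-0.01 -0.02  0.03] F [-0.2 -0.5  0.2] gap 1.0
[ 13.  37.  23. 125. -35.  24.  15.]
```

>>> {"name": "arm_command", "arguments": {
  "moves": [
    [-0.3,0,0,0.03,0,0,0],
    [0,0,0,0,0,0,0],
    [0.3,0,0,0,0,0,0],
    [0.5,0,0,0,0,0,0],
    [0.5,0,0,0,0,0,0],
    [0.5,0,0,0,0,0,0]
  ]
}}

```text
clock: 31.75
eef_pos: [358.7, -276.7, 4.6]
tcp_rot: [180.0, -0.0, 40.0]
force: [-1.8, 2.3, 10.9]
finger_gap: 0.592
finger_force: 49.7
```

>>> {"name": "arm_command", "arguments": {
  "moves": [
    [0.5,0,0,-0.2,0,0,0],
    [0.5,0,0,-0.4,0,0,0],
    [0.5,0,0,-0.6,0,0,0.4],
    [0.5,0,0,-0.6,0,0,1],
    [0.5,0,0,-0.6,0,0,1],
    [0.5,0,0,-0.4,0,0,1],
    [0.5,0,0,-0.2,0,0,1],
    [0.5,0,0,0,0,0,1],
    [0.5,0,0,0,0,0,1],
    [0.5,0,0,0,0,0,1]
  ]
}}

```text
clock: 32.75
eef_pos: [358.7, -276.5, 94.6]
tcp_rot: [-180.0, -0.1, 2.8]
force: [-0.5, -0.6, -1.9]
finger_gap: 0.593
finger_force: 52.0
```

```bash
python3 p.py 636.4 -234.6 95 2.9
python3 - <<'E'
from m import *
ct,c=mask(T,(399,202),24,20,lambda b,g,r:(b>200)&(g>200)&(r>200)); print("band",np.round(c,1),np.round(plane(T,c,29)[:2],1))
E
```

```text
t 32.75 pos [ 358.7 -276.5   94.6] [-1.8e+02 -1.0e-01  2.8e+00] turn -0.02 shift [ 9.31 -0.93 -0.01] F [-0.5 -0.6 -1.9] gap 0.59
[ -3.  30.  44. 124. -35.  38. -21.]
band [399.6 199.8] [ 532.7 -241.8]
```

>>> {"name": "arm_command", "arguments": {
  "moves": [
    [0.5,0.5,-0.05,0,0,0,0],
    [0.5,0.9,-0.1,0,0,0,0],
    [0.5,1,-0.1,0,0,0,0],
    [0.5,1,-0.1,0,0,0,0],
    [0.5,1,-0.1,0,0,0,0],
    [0.5,1,-0.1,0,0,0,0],
    [0.5,1,-0.1,0,0,0,0],
    [0.5,1,-0.1,0,0,0,0],
    [0.5,0.9,-0.1,0,0,0,0],
    [0.5,0.7,-0.08,0,0,0,0]
  ]
}}

```text
clock: 33.85
eef_pos: [629.5, -232.7, 93.7]
tcp_rot: [-180.0, -0.0, 3.2]
force: [0.4, -0.8, -0.6]
finger_gap: 0.589
finger_force: 52.0
```

>>> {"name": "arm_command", "arguments": {
  "moves": [
    [0.5,0.2,0,0.2,0,0,0],
    [0.5,0,0,0.5,0,0,0],
    [0.5,0,0,0.6,0,0,0],
    [0.5,0,0,0.5,0,0,0],
    [0.5,0,0,0.2,0,0,0],
    [0.5,0,0,0,0,0,0]
  ]
}}

```text
clock: 34.45
eef_pos: [631.2, -234.2, 32.3]
tcp_rot: [-180.0, 0.1, 3.0]
force: [-0.1, -0.9, 0.4]
finger_gap: 0.595
finger_force: 52.0
```

```bash
python3 p.py 636.4 -234.6 10.5 2.9
```

```text
t 34.45 pos [ 631.2 -234.2   32.3] [-1.8e+02  1.0e-01  3.0e+00] turn 0.01 shift [0.17 0.02 0.73] F [-0.1 -0.9  0.4] gap 0.6
[ -8.  53.  39.  92. -41.  50. -40.]
```

>>> {"name": "arm_command", "arguments": {
  "moves": [
    [0.5,0.17,0.02,0.1,0,0,0],
    [0.5,0,0,0.2,0,0,0],
    [0.5,0,0,0.2,0,0,0],
    [0.5,0,0,0.1,0,0,0],
    [0.5,0,0,0.05,0,0,0],
    [0.5,0,0,0,0,0,0],
    [0.5,0,0,0,0,0,0]
  ]
}}

```text
clock: 35.15
eef_pos: [637.8, -234.8, 14.5]
tcp_rot: [180.0, -0.0, 3.0]
force: [1.4, -0.1, -0.7]
finger_gap: 0.591
finger_force: 52.0
```

```bash
python3 p.py 636.4 -234.6 10.5 2.9
```

```text
t 35.15 pos [ 637.8 -234.8   14.5] [180.  -0.   3.] turn 0.02 shift [-0.05 -0.01  0.13] F [ 1.4 -0.1 -0.7] gap 0.59
[ -7.  55.  38.  91. -41.  49. -40.]
```

>>> {"name": "arm_command", "arguments": {
  "moves": [
    [0.5,0,0,0.12,0,0,0],
    [0.5,0,0,0,0,0,0],
    [0,0,0,0,0,0,0],
    [-0.4,0,0,0,0,0,0],
    [-0.6,0,0,-0.1,0,0,0],
    [-1,0,0,-0.3,0,0,0],
    [-1,0,0,-0.7,0,0,0],
    [-1,0,0,-0.9,0,0,0],
    [-1,0,0,-0.9,0,0,0],
    [-1,0,0,-0.5,0,0,0]
  ]
}}

```text
clock: 36.15
eef_pos: [639.1, -235.7, 116.9]
tcp_rot: [179.9, -0.2, 3.0]
force: [-0.6, -0.5, 0.5]
finger_gap: 0.996
finger_force: 0.0
```

>>> {"name": "arm_command", "arguments": {
  "moves": [
    [-1,-0.3,0,-0.3,0,0,0],
    [-1,0,-0.8,0,0,0,0],
    [-1,0,-1,0,0,0,0],
    [-1,0,-1,0,0,0,0],
    [-1,0,-1,0,0,0,0],
    [-1,0,-1,0,0,0,0],
    [-1,0,-1,0,0,0,0],
    [-1,0,-0.8,0,0,0,0],
    [-1,0,-0.4,0,0,0,0],
    [-1,0,0,0,0,0,0]
  ]
}}

```text
clock: 37.15
eef_pos: [617.1, -23.5, 121.3]
tcp_rot: [-179.9, 0.1, 3.2]
force: [-0.3, -0.3, 0.6]
finger_gap: 0.999
finger_force: 0.0
```

Run:
```python
from m import *
lo=lambda b,g,r:(b>165)&(g>165)
for n,a,w,h,fn,z in [("gtin",(395,167),13,13,lo,26),("rtin",(248,210),13,13,lo,26),("gsoap",(399,200),22,18,lambda b,g,r:(b>200)&(g>200)&(r>200),29)]:
    ct,c=mask(T,a,w,h,fn); rect(n,ct,z)
cv2.imwrite("pics/end.png",np.vstack([cv2.resize(T["pixels"][140:275,160:475],(790,338)),np.hstack([cv2.resize(S["pixels"][155:205,245:345],(400,200)),cv2.resize(S["pixels"][215:275,230:340],(390,200))])]))
```

```text
gtin rect c [ 631.  -241.9] size [53.8 82.4] long-axis yaw 43.4
rtin rect c [474.9 232.2] size [18.2 42. ] long-axis yaw 90.0
gsoap rect c [ 534.  -241.8] size [50.9 62. ] long-axis yaw 6.1
```

View pics/end.png

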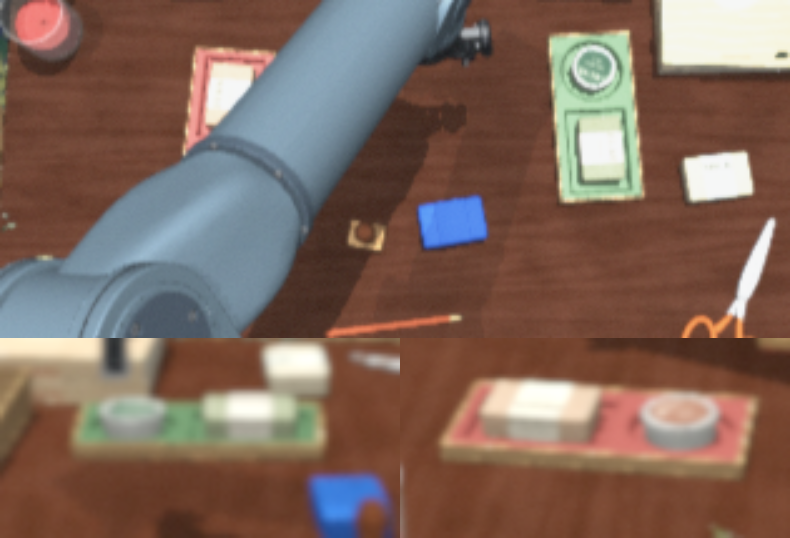

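The last picture shows both sets seated flat in their cut-outs. The green tin is at crop (593,68), the green soap at (602,150), and the rose set sits level in the side view. The cream soap, blue look-alike and stamp are untouched.

```bash
python3 -c "
from rig import arm
print(arm.close_job())"
```

```text
the job is handed in; nothing more can be done
None
```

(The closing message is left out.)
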